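# Light the skeleton cabinet

## Task

Switch on the lights of the skeleton cabinet: first press the cream rocker's red-dot end fully down, then push the blue key fully down, and then the yellow key fully down. They stay as you leave them. Do not push the red key, and do not shift, lift or tip anything else on the table.

Things in the scene. Friction and masses are not known exactly. Their poses are not given: they have to be found in the camera images.
- switch_box: Fixed grey switch box of the cabinet's lighting, 120 x 80 mm and 50 mm high, origin at the centre of its underside. Its x axis runs along its length towards the red-dot end of the rocker; its yaw varies by about 50 degrees either way.
- rocker_dot (a point): The red dot (18 mm across) on top of the cream rocker, moving with it. The rocker is a flat cream paddle 66 mm long (along the box's x axis) and 32 mm wide, pivoted across its middle 56 mm above the table; its top face lies 6 mm above the pivot. The dot lies 21 mm from the middle, towards the box's +x. Dot height about 65 mm above the table when off, 58 mm when on.
- rocker (a joint): Tilt of the rocker in rad: 0 off (dot end up; starts within 0.03), 0.34 on (dot end fully down against its stop). It has no spring and stays where it is left; its friction is 0.03 N m, 1 to 4 N of push at the dot end.
- console: Fixed grey key console with wooden cheeks, 104 mm (x) by 232 mm (y, its length), its aluminium deck 45 mm above the table, origin at the centre of its underside. The keys stand in a row along its y axis. It and the switch box stand one to the left and one to the right of the table's middle, either way round.
- blue_key_top (a point): Top centre of the blue key, which moves with it: a square blue cap 30 x 30 mm standing in a black 40 x 40 mm socket on the console, its top 65 mm above the table while up (57 mm when down). Its z axis points up. The three keys stand in a row 64 mm apart along the console, in any order.
- blue_key (a joint): Travel of the blue key in m: 0 up (starts within 0.001 of it), 0.008 fully down against its stop. Pushed straight down with about 2.5 N it slides; it has no spring and stays where it is left.
- yellow_key_top (a point): Top centre of the yellow key, which moves with it: a square yellow cap 30 x 30 mm standing in a black 40 x 40 mm socket on the console, its top 65 mm above the table while up (57 mm when down). Its z axis points up. The three keys stand in a row 64 mm apart along the console, in any order.
- yellow_key (a joint): Travel of the yellow key in m: 0 up (starts within 0.001 of it), 0.008 fully down against its stop. Pushed straight down with about 2.5 N it slides; it has no spring and stays where it is left.
- red_key_top (a point): Top centre of the red key, which moves with it: a square red cap 30 x 30 mm standing in a black 40 x 40 mm socket on the console, its top 65 mm above the table while up (57 mm when down). Its z axis points up. The three keys stand in a row 64 mm apart along the console, in any order.
- red_key (a joint): Travel of the red key in m: 0 up (starts within 0.001 of it), 0.008 fully down against its stop. Pushed straight down with about 2.5 N it slides; it has no spring and stays where it is left.
- tooth: Bystander: loose brass model of a molar, 29 mm across and 40 mm high, standing between console and switch box; origin at the centre of its underside.
- mallet_head: Bystander: loose red rubber mallet head standing on its face, 48 mm across and 70 mm high, between console and switch box, farther out than the tooth; origin at the centre of its underside.
- tray: Bystander: loose grey steel dissection tray, 150 x 260 mm, 30 mm high, at the back of the table; origin at the centre of its underside.
- pelvis: Bystander: loose yellowed resin half pelvis lying flat, about 115 x 200 mm and 40 mm high, at the back of the table; origin near its middle on the table.
- jar: Bystander: loose amber jar with black cap, 64 mm across, 95 mm high, on the left; origin at the centre of its underside.
- bone_cup: Bystander: loose white ceramic cup, 72 mm across, 70 mm high, on the right; origin at the centre of its underside.
Not all that is in view belongs to the job. Leave any green or purple look-alike of the switch_box alone.

How it is judged (in metres and radians):
On the way, in this order (a step that is already met when the one before it is completed fails the run):
1. the rocker is over on its red-dot end (value of joint rocker above 0.28 rad), for 0.2 s.
2. the blue key is down (value of joint blue_key above 0.006 m), for 0.2 s.
3. the yellow key is down (value of joint yellow_key above 0.006 m), for 0.2 s.
At the end, for the whole second after the job is handed in: The rocker is on (over 0.28 of 0.34 rad), the blue and yellow keys are down (over 6 of 8 mm), the red key is up (under 3 mm), and each loose thing is within 15 mm of where it stood (value of joint rocker above 0.28 rad and value of joint each of blue_key, yellow_key above 0.006 m and value of joint red_key below 0.003 m and distance of each of tooth, mallet_head, tray, pelvis, jar, bone_cup from where it was at the start of the episode below 0.015 m); the robot touches nothing.
It fails at once if a lamp key is pushed while the rocker is not on (value of joint any of blue_key, yellow_key above 0.003 m and value of joint rocker below 0.28 rad).
It fails at once if the yellow key is pushed before the blue key is down (value of joint yellow_key above 0.003 m and value of joint blue_key below 0.006 m).
It fails at once if the red key is pushed (value of joint red_key above 0.003 m).
It fails at once if a loose thing is shifted or lifted by 15 mm or more (distance of any of tooth, mallet_head, tray, pelvis, jar, bone_cup from where it was at the start of the episode above 0.015 m).
It fails at once if a loose thing is tipped by 0.3 rad or more (angle between any of tooth, mallet_head, tray, pelvis, jar, bone_cup's own z axis and vertical above 0.3 rad).
It also fails if it takes over 48 s, if anything falls off the work surface, if the arm or the gripper's body presses on something with over 40 N, if the wrist force passes 120 N, or if a joint passes its speed limit or range.

## Robot

A 7-joint arm with a two-finger parallel gripper is mounted at the origin on the work surface. World frame = base frame: x ahead of the robot, y to its left, z up, the work surface at z = 0. Lengths are in m, angles in degrees, forces in N, time in s.
With the tool pointing down it reaches from about 0.35 to 0.775 m from the base axis. Payload 3.1 kg.
Tool frame: the origin (TCP) lies on the centre line of the jaws, within the pads' length; the fingertips stand 17 mm ahead of it and the grasp point (between the pads) lies 2 mm behind it (robot.tip_reach is the distance from the TCP to the fingertips, in m); z points along the fingers, y is the line along which they close (so a half turn about z gives the same grasp; the last joint's range is limited). The gripper opens to 85 mm and grips with 20 to 120 N. Pads are 22 mm wide; open, the fingers measure 114 mm over their backs; the gripper's body (76 mm by 85 mm) begins 54 mm behind the grasp point. The pads swing forward as they close: fully open they stand 13 mm farther back than shut.
Start: joints at [-68.337, 17.813, 0.802, 86.603, -0.252, 75.585, -1.558], TCP at [0.224, 0.502, 0.248] pointing down, gripper open.
Joint ranges: [-154.91, 154.91], [-16.99, 109.72], [-72.82, 74.43], [7.12, 147.25], [-82.49, 262.49], [11.32, 116.49], [-174.64, 174.64]. Speed limits (degrees/s): [159.86, 159.86, 180, 180, 180, 180, 180].

## Interface

Orientations are given as [roll, pitch, yaw] about the fixed x, y, z axes, in that order (R = Rz(yaw) Ry(pitch) Rx(roll)).
In Python, from station import robot, fingers, vision, workorder, recognise gives the robot as it stands. Calls block until the motion is done:
- robot.move_to(position, orientation): joint-space move of the TCP to a pose.
- robot.line_to(position, orientation=None, velocity=0.15, f_stop=None): straight line of the TCP; orientation=None keeps the orientation; velocity is the mean speed in m/s. With f_stop (N) it stops when the force on the tool has changed by that much, and returns True; else False.
- robot.move_j(angles): joint-space move.
- fingers.gripper_to(opening, force=None): opening from 0.0 (shut) to 1.0 (fully open); force is the grip in N (None keeps the last); returns when the fingers have stopped.
- robot.pause(seconds).
- robot.inverse_kinematics(position, orientation): joint angles nearest the present ones, or None.
- vision.grab_frame(name): name is "side" or "top" or "wrist"; returns the picture (384x512x3 uint8, red, green, blue); there is no depth.
- vision.calibration(name): a dict with "mtx" (3x3 intrinsics, pixels), "extrinsics" (4x4, takes a point from world to camera coordinates); the wrist camera has in their place "T_tool_cam" (4x4, takes a point from camera to tool coordinates, whose origin is the TCP and whose axes are the flange's). Camera axes: x right, y up, looking along -z (the intrinsics and any distortion apply to the point x, -y, -z); pixel columns grow to the right and rows downward; lengths in m; the calibration is good to about 2 mm. A picture is of the moment at which its call begins: read the wrist's pose just before it. calibration takes no time and is no camera call.
A pose or a line that the arm cannot do raises robot.PlanningError and nothing moves.
- workorder.close_job(): hands the job in; it is judged then, once.
Trained networks look in the newest picture that a camera, given by its name, has taken for a name from the list of things; names that differ only in an ending like _2 or _b are one class to them, and where a whole thing is asked for, a point or a joint stands for the part that bears it (a point fixed in the world has none). Each returns a list of dicts, best first, with "p" (0 to 1); they miss things now and then, are a little off and sometimes report something else, mostly with a low value. They report only what shows in the picture. A call takes as long as a camera call. They do not tell look-alikes from the thing itself.
- recognise(label, camera): "rect" ([centre column, centre row, width, height] in pixels, round what is visible of it).
Readings, each from a call of its own:
- robot.current_time_s(): time.
- robot.current_joint_positions(): joint angles.
- robot.current_dq(): joint speeds.
- robot.current_joint_torque(): joint torques, N m.
- robot.current_tool_pos(): TCP position.
- robot.current_eef_rot(): TCP orientation.
- robot.current_contact_force(): force on the tool from outside, world axes, zero at the start.
- robot.current_torque(): the same for the moment, N m.
- robot.current_finger_gap(): opening from 0.0 (shut) to 1.0 (fully open).
- robot.current_gripper_force(): force on a finger pad.
Only numpy, scipy, OpenCV 4.12 (cv2) and the standard library are available. Lean on these libraries where they do the work, as an engineer would, in place of code of your own. Each camera call takes 0.05 s, during which the arm holds its last target. There are 200 camera calls.

## Working session

There is one attempt and no reset: what is moved stays moved. The work goes in short steps, each a Python script; the robot and the scene stay as the last script left them, time stands still between calls to the robot, and variables do not carry over. Pictures are saved under pics/ and viewed, at most 10 in all, crops included, and the job is handed in when it is done.

```bash
mkdir -p pics; cat > h.py <<'E'
from station import robot, fingers, vision, workorder, recognise
import numpy as np, cv2
def shot(n,f):
    im=vision.grab_frame(n); cv2.imwrite('pics/'+f,im[:,:,::-1]); return im
def ray(n,uv,z):
    c=vision.calibration(n); K=np.array(c['mtx']); E=np.array(c['extrinsics'])
    d=c.get('dist',None)
    p=np.linalg.inv(K)@[uv[0],uv[1],1]; p=np.array([p[0],-p[1],-p[2]])
    R=E[:3,:3]; o=-R.T@E[:3,3]; d=R.T@p
    return o+d*(z-o[2])/d[2]
E
python3 - <<'E'
from h import *
shot('top','top1.png'); shot('side','side1.png')
print(vision.calibration('top'),vision.calibration('wrist'))
for l in ['rocker_dot','blue_key_top','yellow_key_top','red_key_top','switch_box','tooth','mallet_head']:
    for r in recognise(l,'top')[:3]: print(l,round(r['p'],2),np.round(r['rect'],1),ray('top',r['rect'][:2],.065).round(3))
E
```

```text
{'mtx': array([[481.60559467,   0.        , 247.78453782],
       [  0.        , 481.60559467, 186.95743875],
       [  0.        ,   0.        ,   1.        ]]), 'extrinsics': array([[ 0.12904759, -0.99162246,  0.00562327, -0.05893566],
       [ 0.97047636,  0.12745688,  0.20476909, -0.56261291],
       [-0.20377036, -0.0209677 ,  0.97879415, -1.31853407],
       [ 0.        ,  0.        ,  0.        ,  1.        ]])} {'mtx': array([[277.00444688,   0.        , 258.46745052],
       [  0.        , 277.00444688, 190.47068381],
       [  0.        ,   0.        ,   1.        ]]), 'T_tool_cam': array([[-8.64892673e-04,  9.55912636e-01,  2.93649936e-01,
         7.48233052e-02],
       [ 9.99999553e-01,  7.14522463e-04,  6.19347099e-04,
        -4.21241974e-04],
       [ 3.82222243e-04,  2.93650341e-01, -9.55912826e-01,
        -1.25335089e-01],
       [ 0.00000000e+00,  0.00000000e+00,  0.00000000e+00,
         1.00000000e+00]])}
rocker_dot 0.86 [268.6 262.1  16.5  24.3] [ 0.362 -0.07   0.065]
rocker_dot 0.76 [335.4 213.   11.   26. ] [ 0.522 -0.24   0.065]
rocker_dot 0.51 [418.6 189.8  11.7  25.6] [ 0.619 -0.469  0.065]
blue_key_top 0.66 [191.6 180.3  11.9  10. ] [0.562 0.176 0.065]
yellow_key_top 0.69 [210.1 179.2   9.1  10.5] [0.573 0.124 0.065]
switch_box 0.84 [416.  191.2  37.3  43.4] [ 0.614 -0.462  0.065]
switch_box 0.76 [331.  272.5  36.6  46.3] [ 0.356 -0.243  0.065]
switch_box 0.57 [269.4 263.5  41.   48.3] [ 0.358 -0.072  0.065]
mallet_head 0.78 [257.4 169.   15.9  22.2] [ 0.62  -0.006  0.065]
```

View pics/top1.png

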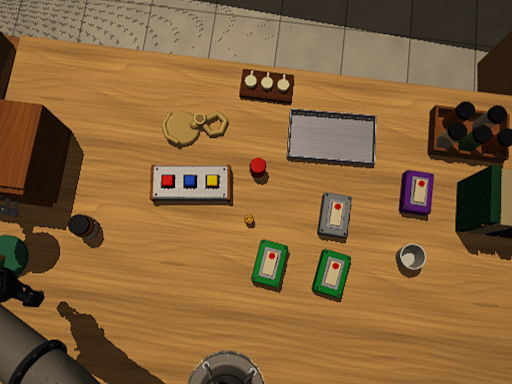

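View pics/side1.png

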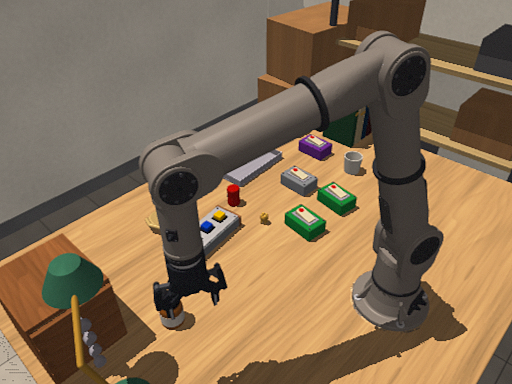

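The top view shows the grey switch box at about (335,215) with its dot at (339,203). The keys in the row are red (168,181), blue (190,181) and yellow (212,181). Next I'll get the colour centroids and take closer wrist looks.

```bash
cat >> h.py <<'E'
def blob(im,name,near=None,r=30):
    h=cv2.cvtColor(im,cv2.COLOR_RGB2HSV); H,S,V=[h[:,:,i].astype(int) for i in range(3)]
    m=(S>130)&(V>80)
    m&={'red':(H<8)|(H>172),'blue':(H>105)&(H<130),'yellow':(H>22)&(H<35)&(S>160),'cream':True}[name] if name!='cream' else True
    if name=='cream': m=(S>15)&(S<110)&(V>170)&(H>10)&(H<35)
    n,l,s,c=cv2.connectedComponentsWithStats(m.astype(np.uint8))
    out=[(s[i,4],c[i]) for i in range(1,n) if near is None or np.hypot(*(c[i]-near))<r]
    return max(out,key=lambda t:t[0]) if out else None
def wray(uv,z,T):
    c=vision.calibration('wrist'); K=np.array(c['mtx']); Tc=T@np.array(c['T_tool_cam'])
    p=np.linalg.inv(K)@[uv[0],uv[1],1]; d=Tc[:3,:3]@[p[0],-p[1],-p[2]]; o=Tc[:3,3]
    return o+d*(z-o[2])/d[2]
def wproj(P,T):
    c=vision.calibration('wrist'); q=np.linalg.inv(T@np.array(c['T_tool_cam']))@[*P,1]
    p=np.array(c['mtx'])@[q[0],-q[1],-q[2]]; return p[:2]/p[2]
def pose():
    from scipy.spatial.transform import Rotation as R
    T=np.eye(4); T[:3,:3]=R.from_euler('xyz',robot.current_eef_rot(),degrees=True).as_matrix(); T[:3,3]=robot.current_tool_pos(); return T
E
python3 - <<'E'
from h import *
im=shot('top','top2.png')
for n,nr,z in [('red',(168,181),.065),('blue',(190,181),.065),('yellow',(212,181),.065),('red',(339,203),.065),('cream',(337,212),.062)]:
    b=blob(im,n,nr,8); print(n,b, None if b is None else ray('top',b[1],z).round(4))
print(robot.current_eef_rot(),robot.current_tool_pos(),robot.tip_reach,robot.current_time_s())
E
```

```text
red (np.int32(116), array([166.95689655, 179.96551724])) [0.5543 0.2455 0.065 ]
blue (np.int32(97), array([189.37113402, 179.54639175])) [0.5638 0.1823 0.065 ]
yellow (np.int32(90), array([211. , 179.5])) [0.572  0.1212 0.065 ]
red (np.int32(29), array([337.4137931 , 206.27586207])) [ 0.5418 -0.2438  0.065 ]
cream (np.int32(179), array([335.66480447, 214.73184358])) [ 0.5177 -0.2417  0.062 ]
[-1.79994382e+02 -1.31769292e-04  1.55949494e+02] [0.22413961 0.50224661 0.24824679] 0.017 0.5
```

```bash
python3 - <<'E'
from h import *
fingers.gripper_to(0.0)
p=np.array([.541,-.244,.25])
for y in (-6,174,84,-96): print(y, robot.inverse_kinematics(p,[180,0,y]))
best=min((y for y in (-6,174) if robot.inverse_kinematics(p,[180,0,y]) is not None),key=lambda y:np.abs(np.array(robot.inverse_kinematics(p,[180,0,y]))-robot.current_joint_positions()).max())
robot.line_to([.224,.502,.32])
robot.move_to(p,[180,0,best])
T=pose(); im=shot('wrist','w1.png')
g=wproj([.5418,-.2438,.065],T); print(best,T[:3,3],g)
b=blob(im,'red',g,40); c=blob(im,'cream',g,60)
print(b,c,wray(b[1],.065,T), c and wray(c[1],.062,T), robot.current_time_s())
E
```

```text
-6 [-13.17256904  30.98149974  56.73232738  80.64396498 -25.76204664
  81.9960841  -52.75302141]
174 [-14.73347794  32.27786557  60.11556795  80.69830997 -27.82242615
  82.76580585 128.8646604 ]
84 [-17.14813798  34.85853204  66.00486262  80.77954511 -31.6467818
  84.37935323  41.82807429]
-96 [ -16.5673248    34.15487871   64.49219812   80.76033832  -30.63487493
   83.92881675 -138.95063668]
-6 [ 0.54176561 -0.24255018  0.24984734] [259.27215734 173.33299891]
(np.int32(169), array([260.03550296, 173.6035503 ])) (np.int32(1133), array([260.52074139, 189.79876434])) [ 0.54139216 -0.24464069  0.065     ] [ 0.52104995 -0.24316531  0.062     ] 4.8
```

View pics/w1.png

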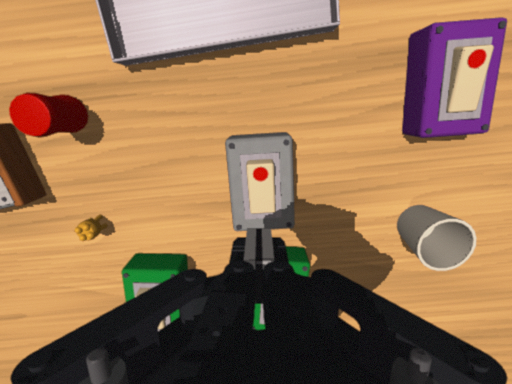

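The wrist view confirms the dot at (260,174), with the box aligned to the tool. Pressing the rocker now.

```bash
python3 - <<'E'
from h import *
x,y=.5435,-.2447
robot.line_to([x,y,.10],[180,0,-6],velocity=.12)
print(robot.current_contact_force())
s=robot.line_to([x,y,.066],velocity=.025,f_stop=15)
print(s,robot.current_tool_pos(),robot.current_contact_force())
robot.pause(.3); print(robot.current_tool_pos(),robot.current_contact_force())
robot.line_to([x,y,.25],velocity=.15)
T=pose(); im=shot('wrist','w2.png'); b=blob(im,'red',wproj([.5418,-.2438,.06],T),40); print(b,wray(b[1],.058,T),robot.current_time_s())
cv2.imwrite('pics/w2c.png',cv2.resize(im[110:250,180:340,::-1],None,fx=4,fy=4))
E
```

```text
[0.31130279 0.71125794 0.67378849]
True [ 0.54507099 -0.24482952  0.0763953 ] [-0.69591323  0.79467821  6.36044438]
[ 0.54506463 -0.24481251  0.07637499] [-1.28217483  0.09961532  5.78936798]
(np.int32(174), array([258.83908046, 172.06896552])) [ 0.54334288 -0.24492209  0.058     ] 8.8333
```

View pics/w2c.png

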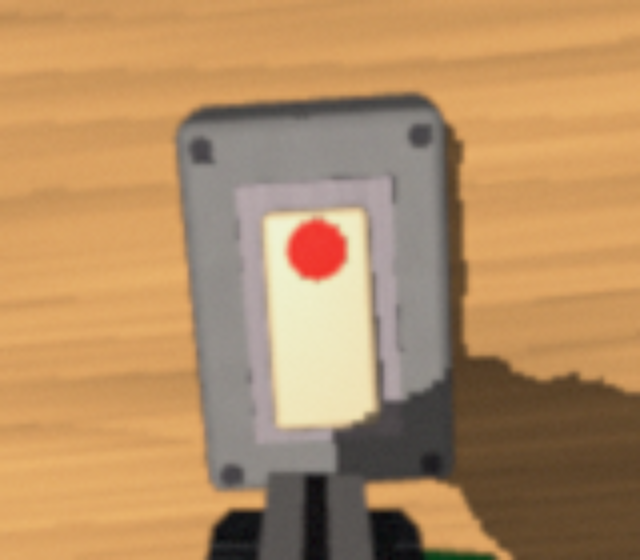

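The dot has moved and the contact force suggests the rocker reached its stop. I'll press once more, harder, to confirm, then look at the keys.

```bash
python3 - <<'E'
from h import *
x,y=.5455,-.2447
robot.line_to([x,y,.09],velocity=.15)
s=robot.line_to([x,y,.066],velocity=.025,f_stop=25)
print(s,robot.current_tool_pos(),robot.current_contact_force())
robot.line_to([x,y,.20],velocity=.15)
p=np.array([.5638,.1823,.22]); 
for Y in (-6,-8,84,-98):print(Y,robot.inverse_kinematics(p,[180,0,Y]))
robot.move_to(p,[180,0,-8])
T=pose(); im=shot('wrist','w3.png')
for n,P in [('red',[.5543,.2455,.065]),('blue',[.5638,.1823,.065]),('yellow',[.572,.1212,.065])]:
    g=wproj(P,T); b=blob(im,n,g,30); print(n,g,b,b and wray(b[1],.065,T))
print(T[:3,3],robot.current_time_s())
E
```

```text
True [ 0.54554216 -0.2447284   0.07628513] [-1.28960349  1.09107499  6.9595789 ]
-6 [-56.45336864  32.78611114  58.20850838  83.76583383 -27.97048742
  78.9129415  -93.02269727]
-8 [-56.62884481  32.93724952  58.58360688  83.77185066 -28.20877119
  79.00675336 -94.8346852 ]
84 [-50.57329611  28.97642013  46.92940344  83.5549461  -21.32720595
  76.67110155  -8.32901351]
-98 [ 17.96018102  36.4511327  -61.75258582  80.67330539  31.94736767
  81.54006973 128.45872139]
red [198.41958754 197.66172541] (np.int32(782), array([199.35933504, 195.30690537])) [0.55674838 0.24396443 0.065     ]
blue [255.67949838 180.92753943] (np.int32(810), array([255.81481481, 180.3       ])) [0.56445277 0.18206011 0.065     ]
yellow [313.15574273 165.08399244] (np.int32(594), array([315.03367003, 165.03198653])) [0.57177609 0.11927931 0.065     ]
[0.5642081  0.17993616 0.22016384] 13.325
```

View pics/w3.png

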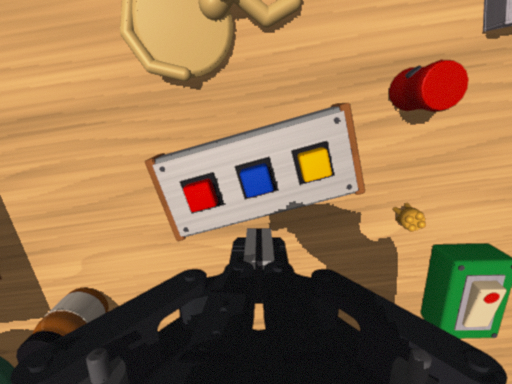

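The wrist view shows red (199,195), blue (256,180) and yellow (315,165), and they agree with the top view. The rocker depth didn't change, so it is at its stop. Pressing blue, then yellow.

```bash
python3 - <<'E'
from h import *
o=[180,0,7]
for n,x,y in [('blue',.5643,.1821),('yellow',.5718,.1202)]:
    robot.move_to([x,y,.13],o)
    robot.line_to([x,y,.095],velocity=.1); robot.pause(.2)
    s=robot.line_to([x,y,.066],velocity=.025,f_stop=15)
    z=robot.current_tool_pos(); print(n,s,z,robot.current_contact_force())
    robot.pause(.3)
    robot.line_to([x,y,.13],velocity=.12)
    if not s or z[2]>.0755: print('check'); break
robot.line_to([.5643,.17,.22],[180,0,-8])
robot.pause(.2)
T=pose(); im=shot('wrist','w4.png'); print(robot.current_time_s())
cv2.imwrite('pics/w4c.png',cv2.resize(im[90:250,130:380,::-1],None,fx=3,fy=3))
E
```

```text
blue True [0.5643804  0.18206532 0.07418706] [-1.50158155 -0.22108985  5.00805884]
yellow True [0.57186947 0.1201574  0.07419448] [-0.81449357 -0.3789486   5.15557639]
20.1417
```

View pics/w4c.png

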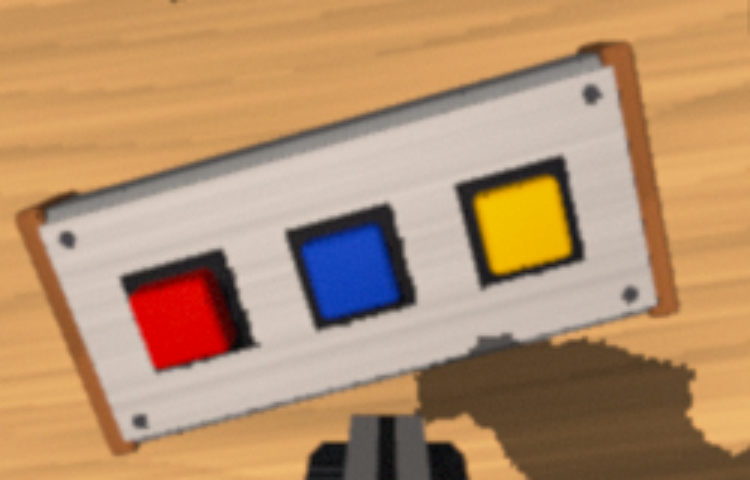

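The crop shows blue and yellow sunk in their sockets and red still standing up. Both presses ended with the fingertips at 57 mm, the full-down height.

```bash
python3 -c "
from h import *
print(workorder.close_job())"
```

```text
the job is handed in; nothing more can be done
None
```

I pressed the rocker's red-dot end, the blue key and the yellow key fully down in that order, left the red key up, touched no loose object, and handed the job in at about 20 s of the 48 s allowed; no verdict came back.

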